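# Put the bottle and the tin away in the divided crate

### The arm

A 6-joint arm with a two-finger parallel gripper is mounted at the origin on the work surface. World frame = base frame: x ahead of the robot, y to its left, z up, the work surface at z = 0. Lengths are in m, angles in degrees, forces in N, time in s.
With the tool pointing down it reaches from about 0.35 to 0.875 m from the base axis. Payload 15.5 kg.
Tool frame: the origin (TCP) lies at the very end of the fingers, on their centre line; the grasp point (between the pads) lies 19 mm behind it (bot.tcp_to_grasp is the distance from the TCP to the grasp point, in m); z points along the fingers, y is the line along which they close (so a half turn about z gives the same grasp; the last joint's range is limited). The gripper opens to 85 mm and grips with 20 to 120 N. Pads are 22 mm wide; open, the fingers measure 114 mm over their backs; the gripper's body (76 mm by 85 mm) begins 54 mm behind the grasp point. The pads swing forward as they close: fully open they stand 13 mm farther back than shut.
Start: joints at [-5.472, 28.281, 77.091, -0, 74.628, -5.472], TCP at [0.625, 0, 0.231] pointing down, gripper open.
Joint ranges: [-166.48, 166.48], [-47.26, 123.95], [12.59, 153.08], [-70.14, 250.14], [6.76, 159.57], [-176.63, 176.63]. Speed limits (degrees/s): [108.29, 108.29, 147.25, 172.46, 172.46, 172.46].

### API

Orientations are given as a 3x3 rotation matrix whose columns are the frame's x, y, z axes.
In Python, from bench import bot, vision gives the robot as it stands.
- The arm moves only by the tool move_arm, never from a script. Its argument "deltas" is a list of rows, each a list of 7 numbers: the finger opening in m, from 0 to 0.0854, then the shift along the world's x, y, z in m, then the turn, a rotation vector about the world's x, y, z in rad. A call has 1 to 8 rows; each row is the pose to reach, as a shift and turn from the pose commanded when the call began; what a row does not reach only later rows make up. A row lasts 1/8 s, in which the tool goes at most 62.5 mm and 10.7 degrees, less where a joint would pass 70% of its speed; a pose out of reach is approached as far as the arm can. A call with a gripper value outside its range is refused whole. The fingers move at their own pace and stop on an object; "squeeze" is the grip in N (left out, the last holds). Time passes only in rows, so rows that repeat a pose let the fingers close. It gives the time, the measured TCP pose, the force, the opening and the grip force at its end, in the units of the state.
- bot.sense(): the state, without advancing time (a new reading comes with each control period).
- vision.capture(name): name is "scene" or "side" or "wrist"; returns (picture, depth): 420x560x3 uint8, red, green, blue; 420x560 float32, m along the optical axis (not along the pixel's ray), 0 where there is no reading.
- vision.camera_model(name): a dict with "fx", "fy", "cx", "cy" (pixels), "distortion" ([k1, k2, p1, p2, k3] as OpenCV has them; the pictures are not rectified), "R" (3x3) and "t" (3): a world point X has camera coordinates R X + t; the wrist camera has in their place "mount" (4x4, takes a point from camera to tool coordinates, whose origin is the TCP and whose axes are the flange's). Camera axes: x right, y down, z forward; pixel columns grow to the right and rows downward; lengths in m; the calibration is good to about 2 mm. A picture is of the moment at which its call begins: read the wrist's pose just before it. camera_model takes no time and is no camera call.
- bot.finish_job(): hands the job in; it is judged then, once.
The state is a dict: "time_s": time; "qpos": joint angles; "joint_vel": joint speeds; "joint_torque": joint torques, N m; "position": TCP position; "tool_rot": TCP orientation; "ft_force": force on the tool from outside, world axes, zero at the start; "moment": the same for the moment, N m; "width": finger opening in m; "grip_force": force on a finger pad.
Only numpy, scipy, OpenCV 4.12 (cv2) and the standard library are available. Lean on these libraries where they do the work, as an engineer would, in place of code of your own. Each camera call takes 0.05 s, during which the arm holds its last target. There are 200 camera calls.

### The job

Stand the fallen bottle upright on the yellow bench top, then put it and the wide flat tin away in the two empty bays of the divided cardboard crate, one in each bay, upright and right inside so that neither sticks out of the open front. Bring both in low through the open front, the tin by pushing it along the bench (it is too wide to grip); at no time, not even while righting the bottle, raise the foot of either as high as the crate's walls, and do not knock the tin over. Leave the bottle already in the crate, the open black radio shell and the hand meter where they are.

Things in the scene. Friction and masses are not known exactly. Their poses are not given: they have to be found in the camera images.
- crate: Cardboard crate fixed to the bench, 368 (y) x 125 mm (x), open top and open front (-x, to the robot), no bottom. Three bays along y, each 116 mm wide, 120 deep inside; centres at y = -121, 0, 121 mm. Side walls and two dividers 60 mm high, 5 thick, x = -60 to 60 mm; rear wall 90 mm high, inner face x = 60 mm. Origin on the bench, centre of the middle bay.
- pad_a: Thin grey card (112 x 108 mm, 0.6 mm, flush, no obstacle) on the bench at the centre of one empty bay. Origin: bay centre at bench height; axes as the crate's: x towards the rear wall, y across the bays. The bay's front edge is at x = -60 mm, its rear wall at x = +60 mm.
- pad_b: The same card in the other empty bay.
- fallen_bottle: Plain white bottle lying on a flat side at the start, 155 mm long, about 0.3 kg, loose: square body 62 x 62 mm, 100 mm long, a 5 mm shoulder, then a round grey cap 42 mm in diameter, 50 mm long. Origin on the axis, 77.5 mm from either end; z runs along the axis from foot to cap.
- fallen_bottle_foot (a point): Centre of the fallen bottle's flat foot. Its height is 31 mm when the bottle lies and 0 when it stands.
- fallen_bottle_cap (a point): Point on the fallen bottle's axis inside the cap, 135 mm from the foot and 20 mm from the cap's end.
- tin: Wide flat closed tin, plain steel, 96 mm in diameter and 66 mm high, about 0.45 kg, standing loose on the bench outside the crate; too wide to grip. Origin at the centre of its underside, z up.
- kept_bottle: A second bottle, the same as the fallen one, standing at about the centre of the remaining bay; leave it. Origin on the axis at mid-height (77.5 mm up).
- radio_shell: Bystander: open black radio housing, 150 x 62 mm, 34 mm high, loose at the left. Origin at the centre of its underside, x along its length.
- meter: Bystander: yellow and black hand meter lying flat, 170 x 90 mm, 40 mm high, loose at the right. Origin at the centre of its underside, x along its length.
Mind the look-alikes: they are no part of the job. What is shaped like the tin but orange is not meant. What is shaped like the fallen_bottle but blue or red is not meant.

How it is judged (in metres and radians):
On the way:
1. the fallen bottle has been stood upright on its foot on the bench (angle between fallen_bottle's own z axis and vertical below 0.12 rad and height (world z) of fallen_bottle_foot below 0.012 m), for 0.2 s.
At the end, for the whole second after the job is handed in: The formerly fallen bottle and the tin stand in the two empty bays, one in each, upright within 0.1 rad, foot on the bench (under 6 mm), at rest and right inside: the bottle's axis at least 30 mm and the tin's at least 46 mm behind the crate's open front edge (((x of fallen_bottle_foot in the frame of pad_a above -0.03 m and y of fallen_bottle_foot in the frame of pad_a between -0.034 and 0.034 m and z of fallen_bottle_foot in the frame of pad_a below 0.006 m and x of tin in the frame of pad_b above -0.014 m and y of tin in the frame of pad_b between -0.018 and 0.018 m and z of tin in the frame of pad_b below 0.006 m) or (x of fallen_bottle_foot in the frame of pad_b above -0.03 m and y of fallen_bottle_foot in the frame of pad_b between -0.034 and 0.034 m and z of fallen_bottle_foot in the frame of pad_b below 0.006 m and x of tin in the frame of pad_a above -0.014 m and y of tin in the frame of pad_a between -0.018 and 0.018 m and z of tin in the frame of pad_a below 0.006 m)) and angle between each of fallen_bottle, tin's own z axis and vertical below 0.1 rad and linear speed of each of fallen_bottle, tin below 0.02 m/s); the robot touches nothing.
It fails at once if the fallen bottle or the tin is raised about as high as the crate's walls (foot of the bottle or underside of the tin over 55 mm high) (height (world z) of any of fallen_bottle_foot, tin above 0.055 m).
It fails at once if the tin is knocked over (angle between tin's own z axis and vertical above 0.6 rad).
It fails at once if the bottle already in the crate is moved more than 25 mm or knocked over (distance of kept_bottle from where it was at the start of the episode above 0.025 m or angle between kept_bottle's own z axis and vertical above 0.4 rad).
It fails at once if the radio shell or the meter is moved more than 30 mm (distance of any of radio_shell, meter from where it was at the start of the episode above 0.03 m).
It also fails if it takes over 67 s, if anything falls off the work surface, if the arm or the gripper's body presses on something with over 40 N, if the wrist force passes 120 N, or if a joint passes its speed limit or range.

## Working session

There is one attempt and no reset: what is moved stays moved. The work goes in short steps, Python scripts to look and compute and a tool call to move; the robot and the scene stay as the last step left them, time stands still between calls to the robot, and variables do not carry over. Pictures are saved under pics/ and viewed, at most 10 in all, crops included, and the job is handed in when it is done.

Besides the shell and the picture viewer there is one more tool, called by a JSON object that holds its "api" and its "payload", one argument or row to a line. move_arm: Moves the arm, as the interface text tells. Its arguments: {"type":"object","properties":{"deltas":{"type":"array"},"squeeze":{"type":"number"}},"required":["deltas"]}

```bash
mkdir -p pics; cat > h.py <<'E'
import numpy as np, cv2
from bench import bot, vision
def cam(name):
    m=vision.camera_model(name)
    K=np.array([[m["fx"],0,m["cx"]],[0,m["fy"],m["cy"]],[0,0,1]]);return m,K,np.array(m["distortion"],float)
def cloud(name,depth,st=None):
    m,K,D=cam(name)
    v,u=np.mgrid[0:420,0:560]
    p=cv2.undistortPoints(np.stack([u,v],-1).reshape(-1,1,2).astype(np.float64),K,D).reshape(420,560,2)
    P=np.dstack([p,np.ones((420,560))])*depth[...,None]
    if name=="wrist":
        M=np.array(m["mount"]); P=P@M[:3,:3].T+M[:3,3]
        return P@np.array(st["tool_rot"]).T+np.array(st["position"])
    R=np.array(m["R"]);t=np.array(m["t"]).ravel()
    return (P-t)@R
def shot(name,fn=None):
    st=bot.sense(); im,d=vision.capture(name)
    if fn: cv2.imwrite("pics/"+fn,im[...,::-1])
    return im,d,cloud(name,d,st)
E
python3 - <<'E'
from h import *
for n in("scene","side"):
    im,d,P=shot(n,n+"1.png"); np.savez(n+"1",im=im,d=d,P=P)
    m=cam(n)[0]; print(n,-np.array(m["R"]).T@np.ravel(m["t"]))
E
```

```text
scene [ 1.38268651 -0.37935022  1.05936801]
side [-0.02418184 -0.89532469  0.71821893]
```

View pics/scene1.png

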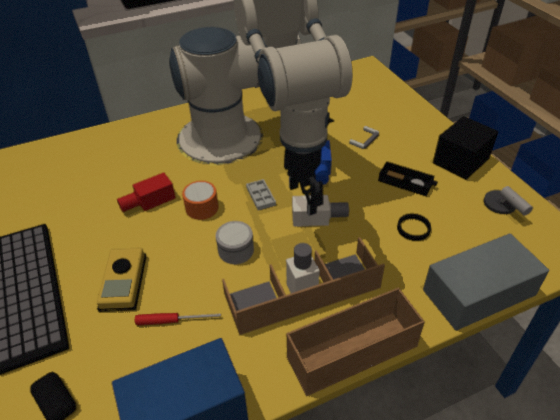

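View pics/side1.png

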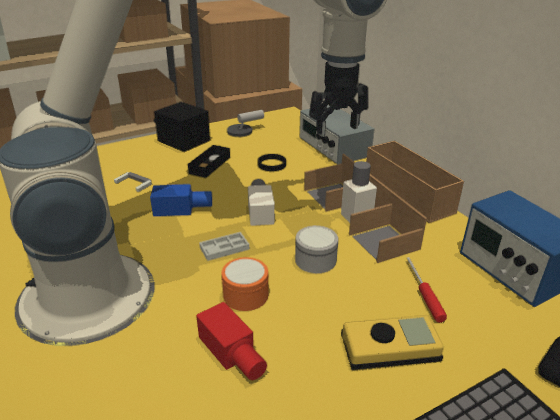

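The fallen white bottle is under the gripper at scene (315,210), with its cap pointing to +y. The steel tin is at (235,240). The kept bottle stands in the middle bay, so both outer bays, with pads at (255,298) and (345,268), are free. Next I'll measure.

```bash
python3 - <<'E'
from h import *
S=np.load("scene1.npz");D=np.load("side1.npz")
def reg(Z,u0,u1,v0,v1,lo,hi,f=None):
    P=Z["P"][v0:v1,u0:u1].reshape(-1,3); C=Z["im"][v0:v1,u0:u1].reshape(-1,3).astype(int)
    k=(P[:,2]>lo)&(P[:,2]<hi)&(Z["d"][v0:v1,u0:u1].ravel()>0)
    if f: k&=f(C)
    return P[k],C[k]
def desc(n,P):
    xy=P[:,:2].astype(np.float32); r=cv2.minAreaRect(xy)
    print(n,len(P),"mean",P.mean(0).round(4),"min",P.min(0).round(4),"max",P.max(0).round(4),"rect",np.round(r[0],4),np.round(r[1],4),round(r[2],1))
for Z,n,b in((S,"sc",(210,260,215,265)),(D,"si",(290,345,220,275))):
    P,C=reg(Z,*b,.058,.075); desc("tin top "+n,P); print(cv2.minEnclosingCircle(P[:,:2].astype(np.float32)))
w=lambda C:(C.min(1)>110)&(C.max(1)-C.min(1)<50)
g=lambda C:(C.max(1)-C.min(1)<40)
desc("bottle sc",reg(S,285,335,190,230,.055,.07,w)[0]); desc("bottle si",reg(D,245,278,175,228,.055,.07,w)[0])
desc("cap sc",reg(S,328,355,195,222,.035,.06,g)[0]);desc("bot all si",reg(D,245,278,175,228,.02,.07,g)[0])
# crate walls
for Z,n,b in((S,"sc",(220,390,240,330)),(D,"si",(300,430,150,262))):
    br=lambda C:(C[:,0]>C[:,2]+25)&(C[:,0]<190)
    desc("rear top "+n,reg(Z,*b,.084,.095,br)[0]); P,_=reg(Z,*b,.056,.064,br); desc("wall tops "+n,P)
desc("kept cap sc",reg(S,288,320,240,270,.148,.165)[0]);desc("kept cap si",reg(D,345,378,155,190,.148,.165)[0])
print(S["P"][298,255],S["P"][272,345],S["d"][298,255])
P,_=reg(S,385,440,160,195,.02,.04);desc("radio",P)
P,_=reg(S,95,150,245,310,.03,.05);desc("meter",P)
P,_=reg(S,180,220,178,220,.05,.075);desc("orange",P)
P,_=reg(S,245,278,175,212,.006,.03);desc("tray",P)
P,_=reg(D,145,215,180,220,.006,.075);desc("blue",P)
E
```

```text
tin top sc 881 mean [ 0.498  -0.129   0.0688] min [ 0.4431 -0.1751  0.058 ] max [ 0.5432 -0.0805  0.0748] rect [ 0.4933 -0.128 ] [0.0939 0.0969] 66.2
((0.4928094446659088, -0.1277584433555603), 0.05073116719722748)
tin top si 909 mean [ 0.4899 -0.1359  0.0643] min [ 0.444  -0.1823  0.0581] max [ 0.5412 -0.0848  0.0687] rect [ 0.4913 -0.1322] [0.0969 0.0941] 19.4
((0.49267518520355225, -0.13422945141792297), 0.05036258324980736)
bottle sc 205 mean [0.4612 0.0749 0.0651] min [0.4277 0.0484 0.0593] max [0.49   0.1003 0.0696] rect [0.4596 0.0767] [0.0357 0.0633] 64.6
bottle si 485 mean [0.4679 0.0944 0.0598] min [0.4255 0.0448 0.055 ] max [0.5132 0.1493 0.0645] rect [0.4709 0.0981] [0.1027 0.0605] 64.1
cap sc 247 mean [0.5098 0.1712 0.049 ] min [0.4857 0.1347 0.035 ] max [0.5292 0.2023 0.0599] rect [0.5066 0.1698] [0.0634 0.0389] 77.7
bot all si 881 mean [0.4649 0.0906 0.0512] min [0.4228 0.0417 0.02  ] max [0.5279 0.1995 0.0645] rect [0.4803 0.1251] [0.1607 0.0618] 66.8
rear top sc 802 mean [ 0.7746 -0.023   0.0895] min [ 0.6533 -0.2128  0.084 ] max [0.8424 0.1533 0.095 ] rect [ 0.7645 
[... 856 characters left out ...]
4417
radio 557 mean [0.4649 0.4392 0.0302] min [0.3823 0.3719 0.0201] max [0.5375 0.5627 0.0399] rect [0.4443 0.4566] [0.1577 0.1536] 49.9
meter 1837 mean [ 0.4858 -0.4249  0.0415] min [ 0.3834 -0.4914  0.03  ] max [ 0.5676 -0.3556  0.05  ] rect [ 0.4743 -0.4226] [0.0864 0.1742] 68.6
orange 772 mean [ 0.3086 -0.1608  0.0676] min [ 0.2505 -0.2072  0.0501] max [ 0.3509 -0.1121  0.0749] rect [ 0.3012 -0.1594] [0.0949 0.0993] 77.2
tray 628 mean [0.326  0.016  0.0133] min [ 0.2263 -0.0457  0.006 ] max [0.4098 0.0913 0.024 ] rect [0.3169 0.0179] [0.0978 0.1623] 65.9
blue 1526 mean [0.2842 0.2132 0.0419] min [0.2171 0.1666 0.0061] max [0.3761 0.4103 0.0646] rect [0.2661 0.2668] [0.1315 0.2642] 29.3
```

```bash
python3 - <<'E'
from h import *
from scipy.optimize import least_squares
for n in("scene","side"):
    Z=np.load(n+"1.npz");P=Z["P"].reshape(-1,3);C=Z["im"].reshape(-1,3).astype(int)
    k=(C[:,0]>C[:,2]+20)&(C[:,0]<190)&(P[:,2]>.025)&(P[:,2]<.093)&(P[:,0]>.58)&(P[:,0]<.80)&(abs(P[:,1]+.02)<.23)
    Q=P[k]
    def loc(p,Q):
        c,s=np.cos(p[2]),np.sin(p[2]);d=Q[:,:2]-p[:2];return d@np.array([[c,-s],[s,c]])
    def res(p):
        L=loc(p,Q);r=[]
        for y in(-181.5,-60.5,60.5,181.5):
            dy=np.maximum(abs(L[:,1]-y/1e3)-.0025,0);dx=np.maximum(abs(L[:,0])-.06,0);dz=np.maximum(Q[:,2]-.06,0);r.append(np.sqrt(dy**2+dx**2+dz**2))
        r.append(np.hypot(np.maximum(abs(L[:,0]-.0625)-.0025,0),np.maximum(abs(L[:,1])-.184,0)))
        return np.minimum(np.min(r,0),.02)
    b=min((least_squares(res,[.67+dx,-.02,a],loss="soft_l1",f_scale=.003) for dx in(0,.02) for a in(-.15,-.05,.05)),key=lambda o:o.cost)
    p=b.x;c,s=np.cos(p[2]),np.sin(p[2]);print(n,len(Q),p.round(4),np.degrees(p[2]).round(2),"med",np.median(res(p)).round(4),b.cost)
    for y in(-.121,0,.121):print((p[:2]+np.array([-s*y,c*y])).round(4))
    k=(P[:,2]<.008)&(P[:,2]>-.008)&(C.max(1)-C.min(1)<30)&(C.min(1)>50);L=loc(p,P)
    for y in(-.121,.121):
        kk=k&(abs(L[:,0])<.07)&(abs(L[:,1]-y)<.06);print("pad",y,kk.sum(),P[kk].mean(0).round(4),L[kk].min(0).round(3),L[kk].max(0).round(3))
E
```

```text
scene 3527 [ 0.6862 -0.0259 -0.0638] -3.66 med 0.0 0.004819941790070349
[ 0.6784 -0.1467]
[ 0.6862 -0.0259]
[0.6939 0.0948]
pad -0.121 686 [ 0.6482 -0.1411  0.002 ] [-0.058 -0.17 ] [-0.002 -0.068]
pad 0.121 125 [0.6529 0.127  0.0036] [-0.057  0.086] [-0.009  0.175]
side 3515 [ 0.6832 -0.0297 -0.0624] -3.58 med 0.0 0.023162540968906832
[ 0.6756 -0.1504]
[ 0.6832 -0.0297]
[0.6907 0.0911]
pad -0.121 584 [ 6.660e-01 -1.301e-01  4.000e-04] [-0.055 -0.171] [ 0.056 -0.066]
pad 0.121 255 [ 0.6756  0.1182 -0.0016] [-0.053  0.082] [0.061 0.18 ]
```

```bash
cat >> h.py <<'E'
from scipy.spatial.transform import Rotation as Ro
def delta(p,R):
    s=bot.sense();R0=np.array(s["tool_rot"])
    print("d",(np.array(p)-s["position"]).round(4),"rv",Ro.from_matrix(np.array(R)@R0.T).as_rotvec().round(4))
E
python3 - <<'E'
from h import *
s=bot.sense();print(np.round(s["tool_rot"],3),s["position"],s["ft_force"],s["width"],bot.tcp_to_grasp)
E
```

```text
[[-0.     1.    -0.001]
 [ 1.     0.     0.   ]
 [ 0.    -0.001 -1.   ]] [6.24680878e-01 6.17171702e-05 2.30762628e-01] [ 0.00372924 -0.82071818 -0.13923838] 0.08570094018002898 0.0187
```

{"api": "move_arm", "payload": {
  "deltas": [
    [0.04,-0.05,-0.03,0,0,0,-0.03],
    [0.04,-0.1,-0.06,0,0,0,-0.06],
    [0.04,-0.15,-0.09,0,0,0,-0.094],
    [0.04,-0.2,-0.12,0,0,0,-0.094],
    [0.04,-0.217,-0.123,-0.04,0,0,-0.094],
    [0.04,-0.217,-0.123,-0.08,0,0,-0.094],
    [0.04,-0.217,-0.123,-0.11,0,0,-0.094],
    [0.04,-0.217,-0.123,-0.11,0,0,-0.094]
  ]
}}

```text
time_s: 1.1
position: [0.4068, -0.1225, 0.12]
tool_rot: [[0.094, 0.996, -0.004], [0.996, -0.094, 0.002], [0.001, -0.004, -1.0]]
ft_force: [0.6, 0.6, 1.2]
width: 0.0402
grip_force: 0.0
```

{"api": "move_arm", "payload": {
  "deltas": [
    [0.04,0,0,0,0,0,0.18],
    [0.04,0,0,0,0,0,0.36],
    [0.04,0,0,0,0,0,0.54],
    [0.04,0,0,0,0,0,0.72],
    [0.04,0,0,0,0,0,0.9],
    [0.04,0,0,0,0,0,1.08],
    [0.04,0,0,0,0,0,1.26],
    [0.04,0,0,0,0,0,1.44]
  ]
}}

```text
time_s: 2.1
position: [0.4086, -0.1232, 0.1227]
tool_rot: [[-0.976, 0.217, 0.001], [0.217, 0.976, -0.001], [-0.002, -0.0, -1.0]]
ft_force: [-0.4, -0.4, 0.6]
width: 0.0399
grip_force: 0.0
```

{"api": "move_arm", "payload": {
  "deltas": [
    [0.04,0,0,0,0,0,0.131],
    [0.04,0,0,-0.03,0,0,0.131],
    [0.04,0,0,-0.06,0,0,0.131],
    [0.04,0,0,-0.09,0,0,0.131],
    [0.04,0,0,-0.107,0,0,0.131],
    [0.04,0,0,-0.107,0,0,0.131]
  ]
}}

```text
time_s: 2.85
position: [0.4083, -0.123, 0.0144]
tool_rot: [[-0.996, 0.093, -0.001], [0.093, 0.996, 0.0], [0.001, 0.0, -1.0]]
ft_force: [0.4, -1.0, 0.9]
width: 0.0396
grip_force: 0.0
```

```bash
python3 - <<'E'
from h import *
s=bot.sense();print(np.round(s["qpos"],1),s["width"])
im,d,P=shot("side","side2.png"); im,d,P=shot("wrist","wr2.png")
E
```

```text
[ -24.8   35.2  116.5    0.    28.3 -109.4] 0.03960098192968506
```

View pics/side2.png

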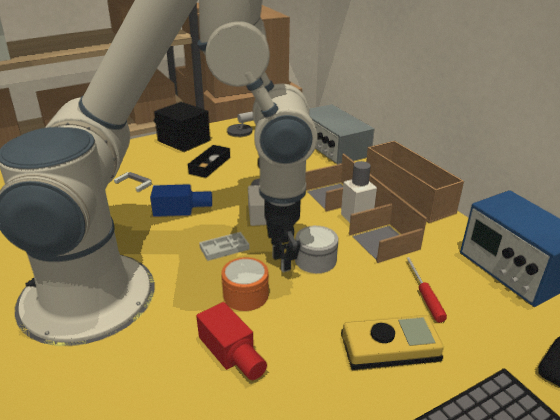

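The fingers stand behind the tin at (287,255), clear of the other objects. I'll push now.

{"api": "move_arm", "payload": {
  "deltas": [
    [0.04,0.012,-0.0011,0,0,0,0],
    [0.04,0.024,-0.0023,0,0,0,0],
    [0.04,0.036,-0.0034,0,0,0,0],
    [0.04,0.05,-0.0047,0,0,0,0],
    [0.04,0.064,-0.0061,0,0,0,0],
    [0.04,0.078,-0.0074,0,0,0,0],
    [0.04,0.092,-0.0087,0,0,0,0],
    [0.04,0.1,-0.0095,0,0,0,0]
  ]
}}

```text
time_s: 3.95
position: [0.5091, -0.1326, 0.0143]
tool_rot: [[-0.996, 0.094, 0.0], [0.094, 0.996, -0.0], [-0.0, -0.0, -1.0]]
ft_force: [-4.5, 0.5, 1.6]
width: 0.0398
grip_force: 0.0
```

```bash
python3 - <<'E'
from h import *
for n in("scene","side"):
    im,d,P=shot(n,n+"3.png");C=im.astype(int)
    k=(P[...,2]>.06)&(P[...,2]<.072)&(C.max(2)-C.min(2)<45)&(C.min(2)>90)&(P[...,0]>.5)&(P[...,0]<.68)&(P[...,1]<-.07)&(P[...,1]>-.22)
    Q=P[k][:,:2].astype(np.float32);print(n,len(Q),cv2.minEnclosingCircle(Q),cv2.minAreaRect(Q))
print(bot.sense()["position"],bot.sense()["ft_force"])
E
```

```text
scene 359 ((0.566443920135498, -0.14149044454097748), 0.04724003002047539) ((0.5732343196868896, -0.15254397690296173), (0.0941949412226677, 0.05586893856525421), 31.5633487701416)
side 490 ((0.6037429571151733, -0.16508330404758453), 0.07221250236034393) ((0.6079047918319702, -0.15241962671279907), (0.09217694401741028, 0.13436642289161682), 74.55482482910156)
[ 0.50929451 -0.13276517  0.0142792 ] [-0.41384628 -0.10195408  0.16910617]
```

{"api": "move_arm", "payload": {
  "deltas": [
    [0.04,0.012,-0.001,0,0,0,0],
    [0.04,0.026,-0.0025,0,0,0,0],
    [0.04,0.042,-0.004,0,0,0,0],
    [0.04,0.058,-0.0055,0,0,0,0],
    [0.04,0.074,-0.007,0,0,0,0],
    [0.04,0.09,-0.0082,0,0,0,0],
    [0.04,0.104,-0.0092,0,0,0,0],
    [0.04,0.116,-0.01,0,0,0,0]
  ]
}}

```text
time_s: 5.05
position: [0.6248, -0.1426, 0.0142]
tool_rot: [[-0.996, 0.094, -0.0], [0.094, 0.996, 0.0], [0.0, 0.0, -1.0]]
ft_force: [-2.5, -0.7, 0.1]
width: 0.0401
grip_force: 0.0
```

```bash
python3 - <<'E'
from h import *
for n in("scene","side"):
    im,d,P=shot(n,n+"4.png");C=im.astype(int)
    L=P[...,:2]-[.6847,-.0278]; c,s=np.cos(-.063),np.sin(-.063); L=L@np.array([[c,-s],[s,c]])
    k=(P[...,2]>.062)&(P[...,2]<.074)&(C.max(2)-C.min(2)<45)&(C.min(2)>90)&(abs(L[...,0])<.062)&(abs(L[...,1]+.121)<.062)
    Q=L[k].astype(np.float32);print(n,len(Q),cv2.minEnclosingCircle(Q),cv2.minAreaRect(Q),Q.min(0),Q.max(0))
print(bot.sense()["position"],bot.sense()["ft_force"])
E
```

```text
scene 415 ((0.002328611211851239, -0.1210474744439125), 0.04603959619998932) ((0.012975635007023811, -0.13632449507713318), (0.09151016920804977, 0.054362356662750244), 35.14409637451172) [-0.03742363 -0.16470204] [ 0.04382242 -0.08923606]
side 346 ((0.00471704825758934, -0.1221327930688858), 0.04880240932106972) ((0.021720563992857933, -0.1313742697238922), (0.09738145023584366, 0.05379214137792587), 61.47582244873047) [-0.02321652 -0.1694982 ] [ 0.05078444 -0.07884305]
[ 0.62565558 -0.14270439  0.01438846] [ 0.76731465 -0.67566902  0.37819679]
```

View pics/scene4.png

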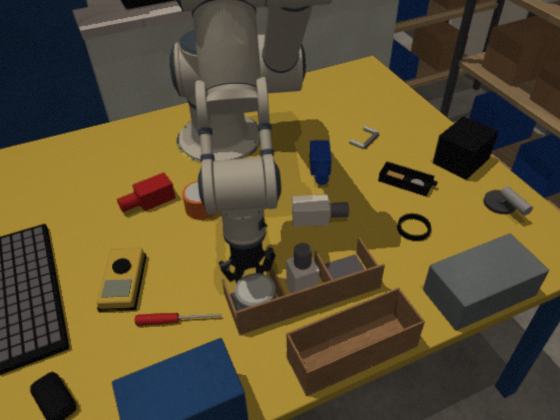

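The tin is in the right bay at (255,290), in the crate frame at about (+3,-121) mm. I'll back away, then re-measure the bottle, which is now in full view.

{"api": "move_arm", "payload": {
  "deltas": [
    [0.04,-0.03,0.003,0,0,0,0],
    [0.04,-0.07,0.007,0.01,0,0,0],
    [0.06,-0.08,0.01,0.06,0,0,0],
    [0.085,-0.08,0.01,0.12,0,0,0],
    [0.085,-0.08,0.01,0.18,0,0,0],
    [0.085,-0.08,0.01,0.23,0,0,0],
    [0.085,-0.08,0.01,0.23,0,0,0]
  ]
}}

```text
time_s: 6.02
position: [0.5458, -0.1331, 0.2484]
tool_rot: [[-0.996, 0.094, 0.007], [0.094, 0.996, -0.003], [-0.008, -0.002, -1.0]]
ft_force: [-0.1, 0.3, -1.0]
width: 0.085
grip_force: 0.0
```

```bash
python3 - <<'E'
from h import *
for n in("scene","side"):
    im,d,P=shot(n,n+"5.png");C=im.astype(int)
    r=(P[...,0]>.40)&(P[...,0]<.56)&(P[...,1]>0)&(P[...,1]<.24)&(C.max(2)-C.min(2)<45)
    for nm,k in(("body",r&(P[...,2]>.055)&(P[...,2]<.072)&(C.min(2)>90)),("all",r&(P[...,2]>.03)&(P[...,2]<.072))):
        Q=P[k];b=cv2.minAreaRect(Q[:,:2].astype(np.float32));print(n,nm,len(Q),np.round(b[0],4),np.round(b[1],4),b[2],Q[:,2].mean())
E
```

```text
scene body 123 [0.4736 0.1042] [0.0968 0.0559] 69.79017639160156 0.06562481435279079
scene all 1139 [0.4816 0.1294] [0.153 0.069] 67.36589813232422 0.056362178000454885
side body 494 [0.4703 0.1001] [0.104  0.0606] 66.62529754638672 0.05985778029821764
side all 792 [0.4804 0.1257] [0.1616 0.0617] 67.0212631225586 0.05378361919308839
```

```bash
cat >> h.py <<'E'
al=np.radians(67);a=np.array([np.cos(al),np.sin(al),0]);b=np.array([a[1],-a[0],0]);up=np.array([0,0,1.])
foot=np.array([.481,.1275,.031])-.0775*a; cap=foot+.133*a
t=np.radians(30);z=-np.sin(t)*a-np.cos(t)*up
Rg=np.column_stack([np.cross(b,z),b,z]); Pg=cap+.023*z
E
python3 - <<'E'
from h import *
print(Rg.round(3),Pg.round(4)); delta(Pg-.12*z,Rg); s=bot.sense()
rv=Ro.from_matrix(Rg@np.array(s["tool_rot"]).T).as_rotvec();print(np.degrees(np.linalg.norm(rv)))
for f in(.5,): print((rv*f).round(4))
print("approach",(.12*z).round(4))
E
```

```text
[[ 0.338  0.921 -0.195]
 [ 0.797 -0.391 -0.46 ]
 [-0.5    0.    -0.866]] [0.4982 0.168  0.0111]
d [-0.0223  0.3557 -0.1294] rv [-0.5206 -0.3107 -1.8297]
110.44066314900363
[-0.2603 -0.1554 -0.9149]
approach [-0.0234 -0.0552 -0.1039]
```

{"api": "move_arm", "payload": {
  "deltas": [
    [0.085,-0.002,0.032,0,-0.0469,-0.028,-0.1647],
    [0.085,-0.004,0.064,0,-0.0937,-0.0559,-0.3293],
    [0.085,-0.006,0.096,0,-0.1406,-0.0839,-0.494],
    [0.085,-0.008,0.128,0,-0.1874,-0.1119,-0.6587],
    [0.085,-0.01,0.16,0,-0.2343,-0.1398,-0.8234],
    [0.085,-0.012,0.192,0,-0.2811,-0.1678,-0.988],
    [0.085,-0.014,0.224,0,-0.328,-0.1957,-1.1527],
    [0.085,-0.016,0.256,0,-0.3748,-0.2237,-1.3174]
  ]
}}

```text
time_s: 7.12
position: [0.527, 0.1246, 0.2428]
tool_rot: [[-0.166, 0.985, -0.049], [0.912, 0.135, -0.389], [-0.376, -0.109, -0.92]]
ft_force: [0.8, -0.1, 0.1]
width: 0.0851
grip_force: 0.0
```

{"api": "move_arm", "payload": {
  "deltas": [
    [0.085,-0.002,0.03,-0.01,-0.049,-0.029,-0.171],
    [0.085,-0.004,0.06,-0.04,-0.098,-0.058,-0.342],
    [0.085,-0.0063,0.1,-0.08,-0.1458,-0.087,-0.5123],
    [0.085,-0.0063,0.1,-0.129,-0.1458,-0.087,-0.5123],
    [0.085,-0.0063,0.1,-0.129,-0.1458,-0.087,-0.5123]
  ]
}}

```text
time_s: 7.75
position: [0.5192, 0.2224, 0.1114]
tool_rot: [[0.315, 0.929, -0.195], [0.806, -0.37, -0.462], [-0.501, -0.012, -0.865]]
ft_force: [-0.3, -0.3, -0.3]
width: 0.085
grip_force: 0.0
```

```bash
python3 - <<'E'
from h import *
print(bot.sense()["qpos"])
delta(Pg-.12*z,Rg);delta(Pg,Rg)
im,d,P=shot("wrist","wr6.png")
E
```

```text
[ 27.9275697   43.61280149  74.91246497 -18.51892932  85.86956997
  54.84152529]
d [0.0025 0.0008 0.0036] rv [-0.0033 -0.0112 -0.0223]
d [-0.021  -0.0544 -0.1003] rv [-0.0033 -0.0112 -0.0223]
```

View pics/wr6.png

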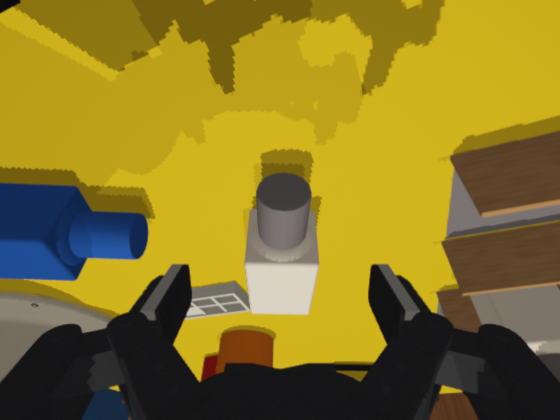

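The cap at (284,210) sits centred between the fingers (190 to 370), so I'll descend and grip.

{"api": "move_arm", "payload": {
  "deltas": [
    [0.085,-0.005,-0.013,-0.025,0,-0.005,-0.01],
    [0.085,-0.01,-0.027,-0.05,-0.002,-0.011,-0.022],
    [0.085,-0.016,-0.041,-0.075,-0.002,-0.011,-0.022],
    [0.085,-0.021,-0.0545,-0.1,-0.002,-0.011,-0.022],
    [0.085,-0.021,-0.0545,-0.1,-0.002,-0.011,-0.022]
  ],
  "squeeze": 80
}}

```text
time_s: 8.43
position: [0.5005, 0.1679, 0.0161]
tool_rot: [[0.343, 0.92, -0.19], [0.799, -0.392, -0.456], [-0.494, 0.005, -0.869]]
ft_force: [-0.0, 0.4, 0.5]
width: 0.0851
grip_force: 0.0
```

{"api": "move_arm", "payload": {
  "deltas": [
    [0.03,0,0,0,0,0,0],
    [0.03,0,0,0,0,0,0],
    [0.03,0,0,0,0,0,0],
    [0.03,0,0,0,0,0,0],
    [0.03,0,0,0,0,0,0],
    [0.03,0,0,0,0,0,0]
  ]
}}

```text
time_s: 9.18
position: [0.5015, 0.1696, 0.0164]
tool_rot: [[0.343, 0.92, -0.187], [0.8, -0.391, -0.456], [-0.492, 0.007, -0.87]]
ft_force: [1.4, 3.0, 9.8]
width: 0.0397
grip_force: 78.9
```

```bash
python3 - <<'E'
from h import *
im,d,P=shot("wrist"); i2,_,_=shot("side")
print(bot.sense()["ft_force"],bot.sense()["moment"])
cv2.imwrite("pics/c7.png",np.hstack([im[...,::-1][60:420,90:480],cv2.resize(i2[...,::-1][140:260,200:330],(390,360))]))
E
```

```text
[ 0.51813517  3.11883125 10.10496834] [-0.21359308  0.26493194 -0.10224496]
```

View pics/c7.png

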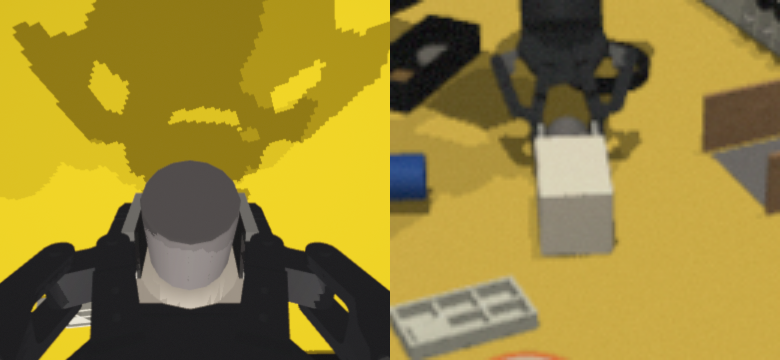

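The fingers hold the cap firmly, with the body flat on the bench. Next I'll work out the righting arc.

```bash
cat > arc.py <<'E'
from h import *
import sys
def arc(E,angs,h0,hs):
    s=bot.sense();p=np.array(s["position"])
    for th,h in zip(angs,hs):
        th=np.radians(th);q=E+Ro.from_rotvec(b*th).apply(p-E)-p+up*(h-h0)
        print([.03]+list(q.round(4))+list((b*th).round(4)))
E
python3 - <<'E'
from arc import *
arc(foot-.031*up,[0,7,14,21,28,35,42,48],0,[.006,.008,.008,.008,.008,.008,.008,.008])
E
```

```text
[0.03, np.float64(0.0), np.float64(0.0), np.float64(0.006), np.float64(0.0), np.float64(-0.0), np.float64(0.0)]
[0.03, np.float64(-0.0011), np.float64(-0.0027), np.float64(0.023), np.float64(0.1125), np.float64(-0.0477), np.float64(0.0)]
[0.03, np.float64(-0.003), np.float64(-0.0071), np.float64(0.0376), np.float64(0.2249), np.float64(-0.0955), np.float64(0.0)]
[0.03, np.float64(-0.0055), np.float64(-0.013), np.float64(0.0515), np.float64(0.3374), np.float64(-0.1432), np.float64(0.0)]
[0.03, np.float64(-0.0087), np.float64(-0.0205), np.float64(0.0644), np.float64(0.4498), np.float64(-0.1909), np.float64(0.0)]
[0.03, np.float64(-0.0125), np.float64(-0.0293), np.float64(0.0763), np.float64(0.5623), np.float64(-0.2387), np.float64(0.0)]
[0.03, np.float64(-0.0168), np.float64(-0.0395), np.float64(0.087), np.float64(0.6748), np.float64(-0.2864), np.float64(0.0)]
[0.03, np.float64(-0.0208), np.float64(-0.0491), np.float64(0.0949), np.float64(0.7712), np.float64(-0.3273), np.float64(0.0)]
```

{"api": "move_arm", "payload": {
  "deltas": [
    [0.03,0,0,0.006,0,0,0],
    [0.03,-0.0011,-0.0027,0.023,0.1125,-0.0477,0],
    [0.03,-0.003,-0.0071,0.0376,0.2249,-0.0955,0],
    [0.03,-0.0055,-0.013,0.0515,0.3374,-0.1432,0],
    [0.03,-0.0087,-0.0205,0.0644,0.4498,-0.1909,0],
    [0.03,-0.0125,-0.0293,0.0763,0.5623,-0.2387,0],
    [0.03,-0.0168,-0.0395,0.087,0.6748,-0.2864,0],
    [0.03,-0.0208,-0.0491,0.0949,0.7712,-0.3273,0]
  ]
}}

```text
time_s: 10.28
position: [0.48, 0.1196, 0.1113]
tool_rot: [[0.372, 0.919, 0.131], [0.871, -0.395, 0.292], [0.32, 0.005, -0.947]]
ft_force: [0.1, 0.6, -3.4]
width: 0.0397
grip_force: 81.2
```

```bash
python3 - <<'E'
from arc import *
s=bot.sense();print(s["width"],s["ft_force"],s["qpos"])
im,d,P=shot("side");cv2.imwrite("pics/c8.png",cv2.resize(im[...,::-1][90:290,150:400],(750,600)))
C=im.astype(int);k=(P[...,0]>.38)&(P[...,0]<.6)&(P[...,1]>0)&(P[...,1]<.2)&(C.min(2)>105)&(C.max(2)-C.min(2)<45)&(P[...,2]>.003)&(P[...,2]<.16)
Q=P[k];al_=(Q-foot)@a;print(len(Q),Q.min(0),Q.max(0))
arc(foot-.031*up,[7,14,21,28,35,42],.008,[.008]*6)
E
```

```text
0.03974970593145958 [ 0.07684321  0.62966784 -3.42270719] [ -5.00392941  26.00587149 111.79389803  28.42010372  39.43563672
  -3.5133485 ]
575 [0.40737865 0.00276757 0.04487225] [0.4881367  0.07713367 0.11906088]
[0.03, np.float64(-0.0055), np.float64(-0.013), np.float64(0.0075), np.float64(0.1125), np.float64(-0.0477), np.float64(0.0)]
[0.03, np.float64(-0.0113), np.float64(-0.0267), np.float64(0.0133), np.float64(0.2249), np.float64(-0.0955), np.float64(0.0)]
[0.03, np.float64(-0.0174), np.float64(-0.041), np.float64(0.0172), np.float64(0.3374), np.float64(-0.1432), np.float64(0.0)]
[0.03, np.float64(-0.0236), np.float64(-0.0556), np.float64(0.0191), np.float64(0.4498), np.float64(-0.1909), np.float64(0.0)]
[0.03, np.float64(-0.0298), np.float64(-0.0703), np.float64(0.0191), np.float64(0.5623), np.float64(-0.2387), np.float64(0.0)]
[0.03, np.float64(-0.036), np.float64(-0.0849), np.float64(0.0172), np.float64(0.6748), np.float64(-0.2864), np.float64(0.0)]
```

View pics/c8.png

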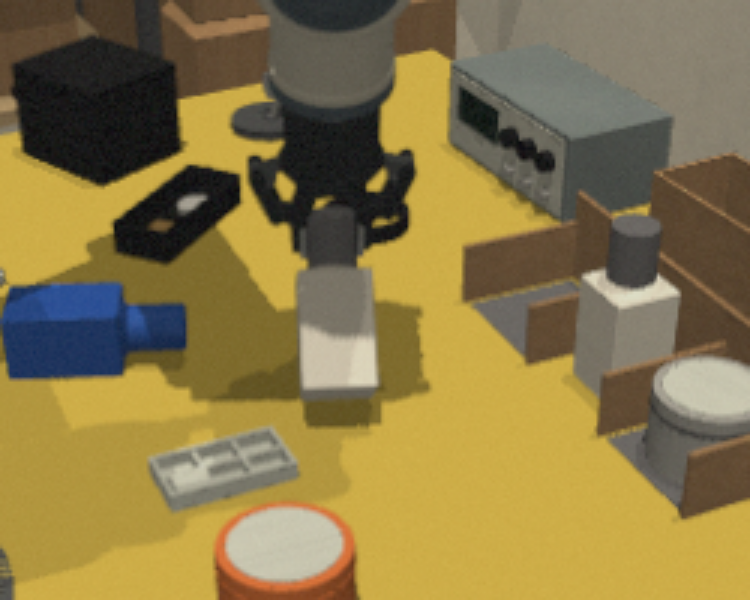

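The bottle is tilted about 48° with its foot just clear of the bench (crop, 340,395). I'll finish the turn.

{"api": "move_arm", "payload": {
  "deltas": [
    [0.03,-0.0055,-0.013,0.0075,0.1125,-0.0477,0],
    [0.03,-0.0113,-0.0267,0.0133,0.2249,-0.0955,0],
    [0.03,-0.0174,-0.041,0.0172,0.3374,-0.1432,0],
    [0.03,-0.0236,-0.0556,0.0191,0.4498,-0.1909,0],
    [0.03,-0.0298,-0.0703,0.0191,0.5623,-0.2387,0],
    [0.03,-0.036,-0.0849,0.0172,0.6748,-0.2864,0],
    [0.03,-0.036,-0.0849,0.0172,0.6748,-0.2864,0],
    [0.03,-0.036,-0.0849,0.0172,0.6748,-0.2864,0]
  ]
}}

```text
time_s: 11.32
position: [0.4439, 0.0352, 0.1274]
tool_rot: [[0.196, 0.919, 0.343], [0.454, -0.395, 0.799], [0.869, -0.001, -0.495]]
ft_force: [-0.9, 0.0, -1.6]
width: 0.04
grip_force: 81.2
```

```bash
python3 - <<'E'
from arc import *
s=bot.sense();print(s["width"],s["ft_force"],s["qpos"])
for n in("side","scene"):
    im,d,P=shot(n,n+"9.png")
    C=im.astype(int);k=(P[...,0]>.34)&(P[...,0]<.56)&(P[...,1]>-.05)&(P[...,1]<.16)&(C.min(2)>70)&(C.max(2)-C.min(2)<45)&(P[...,2]>-.002)&(P[...,2]<.11)
    Q=P[k];print(n,len(Q),Q.min(0).round(4),Q.max(0).round(4),Q.mean(0).round(4))
    for zz in np.arange(0,.11,.02):
        W=Q[(Q[:,2]>=zz)&(Q[:,2]<zz+.02)]
        if len(W)>10:print(zz.round(2),len(W),W.min(0).round(4),W.max(0).round(4))
    if n=="side":cv2.imwrite("pics/c9.png",cv2.resize(im[...,::-1][90:290,150:400],(750,600)))
E
```

```text
0.039973577414172075 [-0.87326745  0.04428229 -1.59923825] [-43.7664152   42.68794734 121.15315989  62.13657419  67.02427304
 -73.48907717]
side 790 [ 0.3401 -0.0236 -0.0016] [0.4541 0.0552 0.0846] [ 0.4005 -0.0012  0.0228]
0.0 440 [ 0.3401 -0.0236  0.    ] [0.4538 0.0399 0.0199]
0.02 178 [ 0.3959 -0.0196  0.0201] [0.4531 0.0086 0.0397]
0.04 139 [ 0.3954 -0.019   0.04  ] [0.4541 0.0031 0.0598]
0.06 21 [ 0.3987 -0.0181  0.0603] [0.4529 0.0057 0.0794]
scene 759 [ 0.3401 -0.0166  0.0005] [0.4762 0.0604 0.1099] [0.4434 0.0128 0.0601]
0.0 162 [ 0.3401 -0.0166  0.0005] [0.4751 0.0383 0.0199]
0.02 114 [ 0.3407 -0.0157  0.0201] [0.476  0.0398 0.04  ]
0.04 98 [ 0.4507 -0.0119  0.0406] [0.4761 0.0392 0.0596]
0.06 109 [ 0.4505 -0.0117  0.06  ] [0.4751 0.0391 0.0796]
0.08 110 [ 0.4474 -0.0143  0.0802] [0.4762 0.0388 0.0999]
0.1 166 [ 0.4206 -0.0142  0.1   ] [0.4759 0.0604 0.1099]
```

View pics/c9.png

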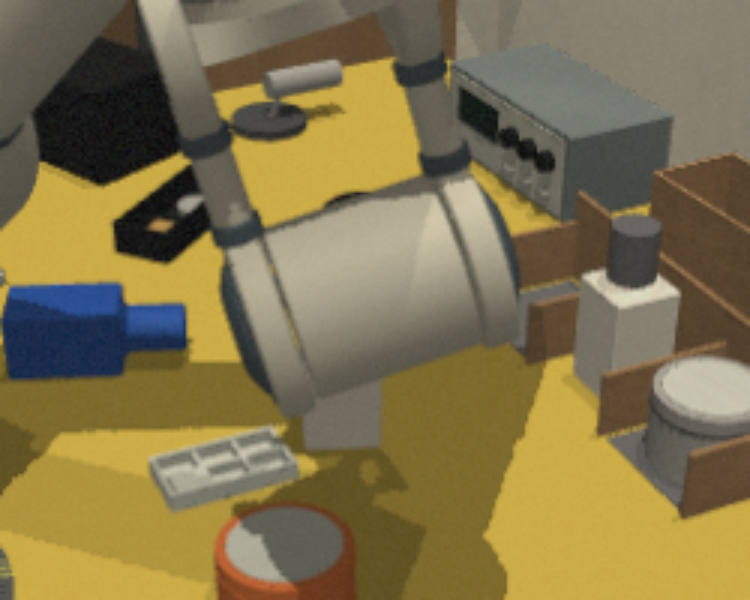

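The bottle is upright, with its foot near (340,445) in the crop and its faces vertical in depth. I'll lower it to the bench.

{"api": "move_arm", "payload": {
  "deltas": [
    [0.03,0,0,-0.002,0,0,0],
    [0.03,0,0,-0.004,0,0,0],
    [0.03,0,0,-0.005,0,0,0],
    [0.03,0,0,-0.006,0,0,0],
    [0.03,0,0,-0.006,0,0,0]
  ]
}}

```text
time_s: 12.05
position: [0.4438, 0.0366, 0.1243]
tool_rot: [[0.193, 0.919, 0.345], [0.448, -0.395, 0.802], [0.873, -0.0, -0.488]]
ft_force: [-6.3, -9.2, 42.6]
width: 0.0402
grip_force: 83.6
```

The foot is on the bench at 43 N. I'll lift a few mm, then yaw −70° while carrying it to in front of the left bay.

```bash
python3 - <<'E'
from h import *
s=bot.sense();p=np.array(s["position"]);h0=np.arctan2(s["tool_rot"][1][2],s["tool_rot"][0][2]);print(np.degrees(h0))
A0=np.array([.4365,.019]);A1=np.array([.5626,.1012]);r=p[:2]-A0;tot=np.radians(-3.6)-h0
print(tot)
for i,(f,g) in enumerate([(.1,0),(.25,.12),(.4,.25),(.55,.38),(.7,.51),(.85,.64),(.95,.77),(1,.89),(1,1)]):
    w=tot*g;c,sn=np.cos(w),np.sin(w);q=A0+f*(A1-A0)+np.array([[c,-sn],[sn,c]])@r-p[:2];print(i,q.round(4),round(w,4))
E
```

```text
66.72998519348258
-1.2274898045051323
0 [0.0126 0.0082] -0.0
1 [0.034  0.0193] -0.1473
2 [0.0554 0.0299] -0.3069
3 [0.0765 0.0401] -0.4664
4 [0.0972 0.0499] -0.626
5 [0.1175 0.0596] -0.7856
6 [0.131  0.0649] -0.9452
7 [0.1378 0.0662] -1.0925
8 [0.1378 0.0637] -1.2275
```

{"api": "move_arm", "payload": {
  "deltas": [
    [0.03,0,0,0.007,0,0,0],
    [0.03,0.0126,0.0082,0.008,0,0,0],
    [0.03,0.034,0.0193,0.008,0,0,-0.1473],
    [0.03,0.0554,0.0299,0.008,0,0,-0.3069],
    [0.03,0.0765,0.0401,0.008,0,0,-0.4664],
    [0.03,0.0972,0.0499,0.008,0,0,-0.626],
    [0.03,0.1175,0.0596,0.008,0,0,-0.7856],
    [0.03,0.131,0.0649,0.008,0,0,-0.9452]
  ]
}}

```text
time_s: 13.05
position: [0.5718, 0.0987, 0.1291]
tool_rot: [[0.467, 0.323, 0.823], [0.156, -0.946, 0.283], [0.87, -0.004, -0.492]]
ft_force: [1.1, -0.7, -2.7]
width: 0.0398
grip_force: 81.4
```

{"api": "move_arm", "payload": {
  "deltas": [
    [0.03,0.0068,0.0013,0,0,0,-0.1473],
    [0.03,0.0068,-0.0012,0,0,0,-0.2823],
    [0.03,0.0068,-0.0012,0,0,0,-0.2823],
    [0.03,0.0068,-0.0012,0,0,0,-0.2823]
  ]
}}

```text
time_s: 13.55
position: [0.5782, 0.0982, 0.1296]
tool_rot: [[0.491, 0.056, 0.869], [0.024, -0.998, 0.051], [0.871, -0.004, -0.492]]
ft_force: [0.2, -0.0, -1.3]
width: 0.0401
grip_force: 81.7
```

```bash
python3 - <<'E'
from arc import *
s=bot.sense();print(s["width"],s["ft_force"],np.round(s["qpos"],1))
for n in("side","scene"):
    im,d,P=shot(n,n+"10.png")
    C=im.astype(int);k=(P[...,0]>.48)&(P[...,0]<.62)&(P[...,1]>.03)&(P[...,1]<.18)&(C.min(2)>60)&(C.max(2)-C.min(2)<45)&(P[...,2]>.003)&(P[...,2]<.11)
    Q=P[k];print(n,len(Q))
    for zz in np.arange(0,.11,.02):
        W=Q[(Q[:,2]>=zz)&(Q[:,2]<zz+.02)]
        if len(W)>10:print(zz.round(2),len(W),np.percentile(W,3,0).round(4),np.percentile(W,97,0).round(4))
E
```

```text
0.040084487391109355 [ 0.19995562 -0.00226821 -1.25106237] [  4.3  45.8 136.9 180.9  63.2 -89.7]
side 1159
0.0 137 [0.5301 0.065  0.0046] [0.5924 0.1172 0.0195]
0.02 202 [0.5308 0.0637 0.0208] [0.5916 0.1198 0.0393]
0.04 209 [0.5308 0.0643 0.0405] [0.593  0.12   0.0595]
0.06 209 [0.5303 0.0642 0.0607] [0.5914 0.1182 0.0796]
0.08 216 [0.5304 0.0632 0.0807] [0.5922 0.1157 0.0992]
0.1 186 [0.5315 0.065  0.1004] [0.5905 0.1222 0.1087]
scene 863
0.0 65 [0.542  0.0697 0.0094] [0.596  0.1268 0.0198]
0.02 153 [0.5448 0.0685 0.0208] [0.5963 0.1272 0.0394]
0.04 144 [0.5415 0.0686 0.0411] [0.5959 0.1268 0.0591]
0.06 157 [0.5441 0.0681 0.0609] [0.596  0.127  0.0788]
0.08 171 [0.5423 0.0672 0.0805] [0.5964 0.1263 0.0991]
0.1 173 [0.5431 0.0682 0.1011] [0.5958 0.1283 0.1097]
```

View pics/scene10.png

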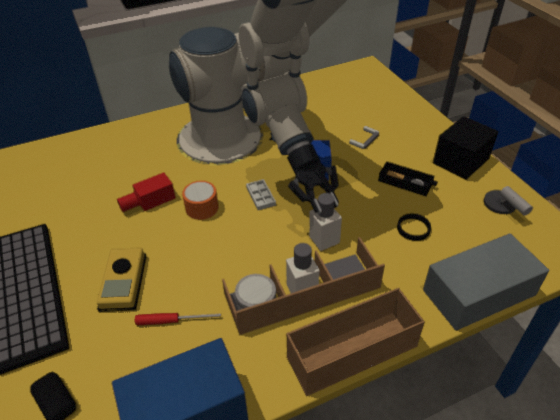

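The bottle hangs upright in front of the left bay (scene 325,230), about 5 mm up. I'll slide it straight in and set it down.

{"api": "move_arm", "payload": {
  "deltas": [
    [0.03,0.012,0,0,0,0,0],
    [0.03,0.03,-0.001,0,0,0,0],
    [0.03,0.05,-0.001,0,0,0,0],
    [0.03,0.07,-0.002,0,0,0,0],
    [0.03,0.09,-0.002,0,0,0,0],
    [0.03,0.11,-0.003,0,0,0,0],
    [0.03,0.124,-0.003,0,0,0,0],
    [0.03,0.132,-0.003,0,0,0,0]
  ]
}}

```text
time_s: 14.65
position: [0.7106, 0.0929, 0.1295]
tool_rot: [[0.491, 0.05, 0.87], [0.022, -0.999, 0.045], [0.871, -0.003, -0.492]]
ft_force: [-0.1, 0.6, -3.0]
width: 0.0396
grip_force: 81.6
```

{"api": "move_arm", "payload": {
  "deltas": [
    [0.03,0,0,-0.001,0,0,0],
    [0.03,0,0,-0.003,0,0,0],
    [0.03,0,0,-0.004,0,0,0],
    [0.03,0,0,-0.0055,0,0,0],
    [0.03,0,0,-0.0055,0,0,0]
  ]
}}

```text
time_s: 15.28
position: [0.7102, 0.0943, 0.1247]
tool_rot: [[0.49, 0.051, 0.87], [0.022, -0.999, 0.047], [0.871, -0.004, -0.49]]
ft_force: [-1.6, 0.7, 4.8]
width: 0.0397
grip_force: 82.0
```

{"api": "move_arm", "payload": {
  "deltas": [
    [0.05,0,0,0,0,0,0],
    [0.07,0,0,0,0,0,0],
    [0.07,0,0,0,0,0,0],
    [0.07,0,0,0,0,0,0],
    [0.07,-0.026,-0.0014,0.0147,0,0,0],
    [0.07,-0.061,-0.003,0.034,0,0,0],
    [0.07,-0.1,-0.005,0.06,0,0,0],
    [0.07,-0.15,-0.007,0.09,0,0,0]
  ]
}}

```text
time_s: 16.27
position: [0.5592, 0.0869, 0.2147]
tool_rot: [[0.491, 0.051, 0.87], [0.022, -0.999, 0.046], [0.871, -0.004, -0.491]]
ft_force: [0.1, 0.1, 0.1]
width: 0.0701
grip_force: 0.0
```

```bash
python3 - <<'E'
from h import *
s=bot.sense();print(s["position"],s["ft_force"])
for n in("scene","side"):
    im,d,P=shot(n,n+"11.png");C=im.astype(int)
    L=P[...,:2]-[.6847,-.0278]; c,s=np.cos(-.063),np.sin(-.063); L=L@np.array([[c,-s],[s,c]])
    lk=(C.max(2)-C.min(2)<45)&(abs(L[...,0])<.065)
    k=(P[...,2]>.062)&(P[...,2]<.074)&lk&(C.min(2)>90)&(abs(L[...,1]+.121)<.062)
    Q=L[k].astype(np.float32);print(n,"tin",cv2.minEnclosingCircle(Q),P[k][:,2].mean())
    for y in(0,.121):
        k=(P[...,2]>.148)&(P[...,2]<.165)&lk&(abs(L[...,1]-y)<.055);Q=L[k].astype(np.float32)
        print("cap",y,cv2.minAreaRect(Q)[:2],P[k][:,2].mean())
        for zz in(.062,.08):
            W=L[(P[...,2]>zz)&(P[...,2]<zz+.018)&lk&(C.min(2)>60)&(abs(L[...,1]-y)<.055)]
            if len(W):print(zz,np.percentile(W,3,0).round(4),np.percentile(W,97,0).round(4))
E
```

```text
[0.55919866 0.08688963 0.21470024] [0.14798561 0.13338326 0.11465214]
scene tin ((0.002596263075247407, -0.11880479007959366), 0.04706031084060669) 0.06824996777372762
cap 0 ((0.0015360042452812195, 0.0008559338748455048), (0.039234280586242676, 0.038049690425395966)) 0.1567623132359777
0.062 [-0.0199 -0.0284] [0.0316 0.0298]
0.08 [-0.0185 -0.0283] [0.0317 0.0283]
cap 0.121 ((0.0024893246591091156, 0.12430539727210999), (0.041863325983285904, 0.03836207464337349)) 0.1567895032933447
0.062 [-0.0207  0.0932] [0.0378 0.1537]
0.08 [-0.02    0.0933] [0.0358 0.1542]
side tin ((0.00428217276930809, -0.1215805783867836), 0.049310456961393356) 0.06484513617431267
cap 0 ((-0.0005048271268606186, -0.0032354164868593216), (0.041865792125463486, 0.039923377335071564)) 0.15252276813256932
0.062 [-0.0326 -0.0338] [0.0598 0.0259]
0.08 [-0.0325 -0.0333] [0.0276 0.0263]
cap 0.121 ((0.002657432109117508, 0.12092079222202301), (0.03854819014668465, 0.04461657628417015)) 0.15232373907950159
0.062 [-0.0305  0.0874] [0.0602 0.15  ]
0.08 [-0.0305  0.0879] [0.0346 0.1433]
```

View pics/side11.png

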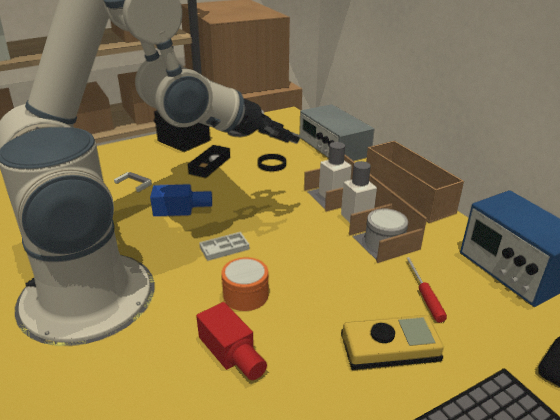

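The bottle (335,170) and the tin (387,230) stand upright in the outer bays. Both are centred within about 4 mm, and the gripper is clear.

```bash
python3 -c "
from bench import bot
print(bot.finish_job())"
```

```text
the job is handed in; nothing more can be done
None
```

The bottle was stood upright on the bench and now stands in the left bay, and the tin was pushed along the bench into the right bay. Both measured upright and within about 5 mm of their bay centres, and I handed the job in at about 16 s; no verdict came back.

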